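# Find the hidden release notch of a clamp jig and press it

### The arm

A 6-joint arm with a two-finger parallel gripper is mounted at the origin on the work surface. World frame = base frame: x ahead of the robot, y to its left, z up, the work surface at z = 0. Lengths are in m, angles in degrees, forces in N, time in s.
With the tool pointing down it reaches from about 0.4 to 0.825 m from the base axis. Payload 7 kg.
Tool frame: the origin (TCP) lies midway between the tips of the shut fingers; the grasp point (between the pads) lies ctrl.tcp_to_grasp behind it (ctrl.tcp_to_grasp is the distance from the TCP to the grasp point, in m); z points along the fingers, y is the line along which they close (so a half turn about z gives the same grasp; the last joint's range is limited). The gripper opens to 88 mm and grips with 3 to 60 N. Pads are 19 mm wide; open, the fingers measure 130 mm over their backs; the gripper's body (78 mm by 193 mm) begins 47 mm behind the grasp point.
Start: joints at [93.512, 20.546, 0.682, 0, -70.136, -16.507], TCP at [0.152, 0.658, 0.227] pointing down, gripper open.
Joint ranges: [-176.03, 176.03], [-82.01, 121.73], [-58.28, 71.71], [-173.87, 95.51], [-174.79, -0.11], [-173.66, 173.66]. Speed limits (degrees/s): [136.94, 136.94, 172.46, 180, 180, 180].

### API

Orientations are given as [roll, pitch, yaw] about the fixed x, y, z axes, in that order (R = Rz(yaw) Ry(pitch) Rx(roll)).
In Python, from plant import ctrl, imaging, close_job gives the robot as it stands.
- The arm moves only by the shell command python3 -m crank 'ROWS'. ROWS is JSON, a list of rows, each a list of 3 entries, a list of its own where there are three numbers: the shift along the world's x, y, z in m, then the turn, a rotation vector about the world's x, y, z in degrees, then the opening, from -1 (shut) to 1 (fully open), so that 0 is half open. A call has 1 to 12 rows; each row shifts and turns the commanded pose from where the row before left it; what a row does not reach is not made up. A row lasts 1/10 s, in which the tool goes at most 50 mm and 8.59 degrees, less where a joint would pass 70% of its speed; a pose out of reach is approached as far as the arm can. A call is refused whole if a number of a shift passes 0.05 or a number of a turn 8.59, either way. A call with a gripper value outside its range is refused whole. The fingers move at their own pace and stop on an object; the grip force is fixed at half the most. Time passes only in rows, so rows that do not move let the fingers close. It gives the time, the measured TCP pose, the force, the opening and the grip force at its end, in the units of the state.
- ctrl.get_obs(): the state, without advancing time (a new reading comes with each control period).
- imaging.snapshot(name): name is "scene" or "side" or "wrist"; returns (picture, depth): 480x640x3 uint8, blue, green, red; 480x640 float32, m along the optical axis (not along the pixel's ray), 0 where there is no reading.
- imaging.camera_model(name): a dict with "mtx" (3x3 intrinsics, pixels), "R" (3x3) and "t" (3): a world point X has camera coordinates R X + t. Camera axes: x right, y down, z forward; pixel columns grow to the right and rows downward; lengths in m; the calibration is good to about 2 mm. A picture is of the moment at which its call begins: read the wrist's pose just before it. camera_model takes no time and is no camera call; for the wrist camera it gives the pose at the moment of the call.
- close_job(): hands the job in; it is judged then, once.
The state is a dict: "clock": time; "joint_pos": joint angles; "qvel": joint speeds; "tau": joint torques, N m; "tool_pos": TCP position; "orientation": TCP orientation; "force": force on the tool from outside, world axes, zero at the start; "moment": the same for the moment, N m; "opening": finger opening in m; "gripper_force": force on a finger pad.
Only numpy, scipy, OpenCV 4.12 (cv2) and the standard library are available. Lean on these libraries where they do the work, as an engineer would, in place of code of your own. Each camera call takes 0.05 s, during which the arm holds its last target. There are 200 camera calls.

### The job

The release of the woodworking clamp jig is hidden in a notch somewhere along the top edge of its front rail. Put a fingertip on top of the broad cap at the rail's left end (as seen from the robot), slide it from there along the top edge until it drops into the notch, and press the release plate inside all the way down, so that the clamp pad backs off the board and stays off. Leave the board standing where it is, pick nothing up, and do not disturb the other things.

Things in the scene. Friction and masses are not known exactly. Their poses are not given: they have to be found in the camera images.
- jig: Clamp jig fixed to the bench, turned a little about z. Sizes in mm. Origin: underside centre of its plywood base (350 along x, 420 along y, 18 thick); x away from the robot, y to the left along the rail. Blue front rail: x -148 to -112, y +181 to -175, flat top edge 54 above the bench. Behind it a blue fence (40 high, x 37 to 55), then board and clamp. All below 105
- mid (a point): Top centre line of the rail, at the middle of the five 50 mm sections right of the lead strip (125 to either side along y); axes as the jig's. Their order changes each time: four are plain, level with the cap, with 1 mm joints between them; one is the notch, a gap 50 long, open at top, front and back. In it lies the release plate, same blue, 46 along y, 32 along x, its top 6 below the rail's top edge
- end_cap: The broad cap at the left (+y) end of the rail: 60 along x, 40 along y, 36 high, flat top, the only part of the rail that is wider. Origin: centre of its underside, 18 above the bench; axes as the jig's
- start (a point): Centre of the end cap's flat top, 54 above the bench; axes as the jig's; where the feeling starts
- lead_strip: The plain first piece of the rail right next to the end cap: 36 along x, 48 along y, 36 high, level with the cap. Origin: centre of its underside; axes as the jig's
- release (a joint): Travel of the release plate in the notch: 0 up, 0.008 m fully pressed down (its top is then 14 mm below the rail's top edge). It resists with about 9 N of friction, has no spring and stays where it is left; it moves only under a push on its top
- jaw (a joint): Retreat of the black clamp pad from the board: 0 at the board, 0.014 m fully back. Driven by the release (1.75 times its travel)
- board: Loose hardwood board standing on its long edge on the jig's base between fence and clamp pad: 20 thick (its x), 190 long (its y), 85 high. Origin: centre of its underside. Must stay standing
- collar: Loose steel drill stop collar lying on the jig's base behind the rail, 32 in diameter, 14 high. Origin: centre of its underside. To be left alone
- offcut: Loose wooden offcut 45 x 70 x 20 high lying on the jig's base behind the rail. Origin: centre of its underside. To be left alone
- glue: White glue bottle standing on the bench left of the jig, 64 in diameter, 170 high. Origin: centre of its underside. To be left alone
- tin: Metal can standing on the bench right of the jig, 72 in diameter, 90 high. Origin: centre of its underside. To be left alone
Not all that is in view belongs to the job. Of the things shaped like the board, the wooden one is meant.

How it is judged (in metres and radians):
On the way, in this order (a step that is already met when the one before it is completed fails the run):
1. a fingertip touches the broad end cap of the rail (contact force between the fingers and end_cap above 0.3 N), for 0.1 s.
2. the fingertip has moved on along the edge: it touches the lead strip and no longer the cap (contact force between the fingers and lead_strip above 0.2 N and contact force between the fingers and end_cap below 0.1 N), for 0.04 s.
3. the release in the notch is pressed down (at least 6.5 of 8 mm) (value of joint release above 0.0065 m), for 0.2 s.
At the end, for the whole second after the job is handed in: The release is down by at least 6.5 of its 8 mm and the clamp pad is back by at least 10.5 mm; the board stands upright (within 0.1 rad), at rest, within 15 mm of where it was; collar, offcut, glue bottle and can are within 20 mm of where they were (value of joint release above 0.0065 m and value of joint jaw above 0.0105 m and angle between board's own z axis and vertical below 0.1 rad and distance of board from where it was at the start of the episode below 0.015 m and linear speed of board below 0.02 m/s and distance of each of collar, offcut, glue, tin from where it was at the start of the episode below 0.02 m); the robot touches nothing.
It fails at once if the board is lifted, tipped or shoved (over 20 mm or 0.3 rad) (distance of board from where it was at the start of the episode above 0.02 m or angle between board's own z axis and vertical above 0.3 rad).
It fails at once if the collar, offcut, glue bottle or can is moved by over 30 mm (distance of any of collar, offcut, glue, tin from where it was at the start of the episode above 0.03 m).
It also fails if it takes over 72 s, if anything falls off the work surface, if the arm or the gripper's body presses on something with over 40 N, if the wrist force passes 120 N, or if a joint passes its speed limit or range.

## Working session

There is one attempt and no reset: what is moved stays moved. The work goes in short steps, Python scripts to look and compute and a shell command to move; the robot and the scene stay as the last step left them, time stands still between calls to the robot, and variables do not carry over. Pictures are saved under pics/ and viewed, at most 10 in all, crops included, and the job is handed in when it is done.

```bash
mkdir -p pics
python3 - <<'E'
from plant import ctrl, imaging
import cv2,numpy as np
o=ctrl.get_obs();print({k:np.round(v,3).tolist() for k,v in o.items()},ctrl.tcp_to_grasp)
for n in("scene","side"):
    p,d=imaging.snapshot(n);cv2.imwrite(f"pics/{n}0.png",p);np.save(f"{n}_d.npy",d);m=imaging.camera_model(n);np.savez(f"{n}_m.npz",**m);print(n,-np.array(m["R"]).T@m["t"])
E
```

```text
{'clock': 0.0, 'joint_pos': [93.513, 20.593, 0.632, -0.018, -70.135, -16.507], 'qvel': [-0.059, 0.035, -0.014, 0.0, -0.054, 0.014], 'tau': [0.002, -58.273, 29.304, 6.997, 0.007, -0.0], 'tool_pos': [0.152, 0.657, 0.226], 'orientation': [179.904, -0.01, -13.001], 'force': [-0.342, 0.642, 0.164], 'moment': [-0.028, -0.013, -0.042], 'gripper_force': 0.0, 'opening': 0.088} 0.0188
scene [1.45714589 0.63625682 0.97687727]
side [ 0.31835205 -0.9641678   0.64241435]
```

View pics/scene0.png

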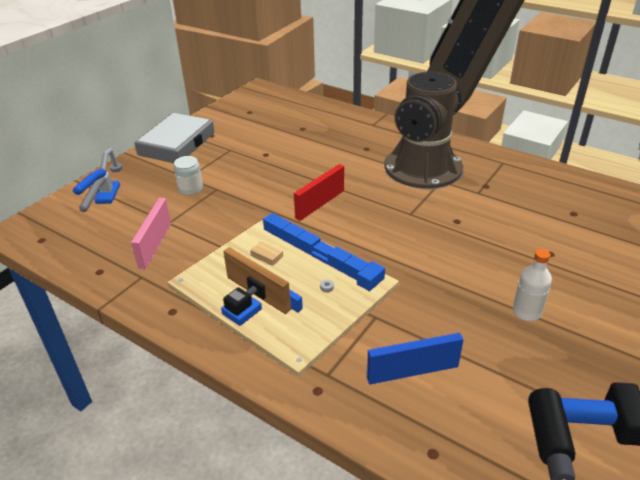

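View pics/side0.png

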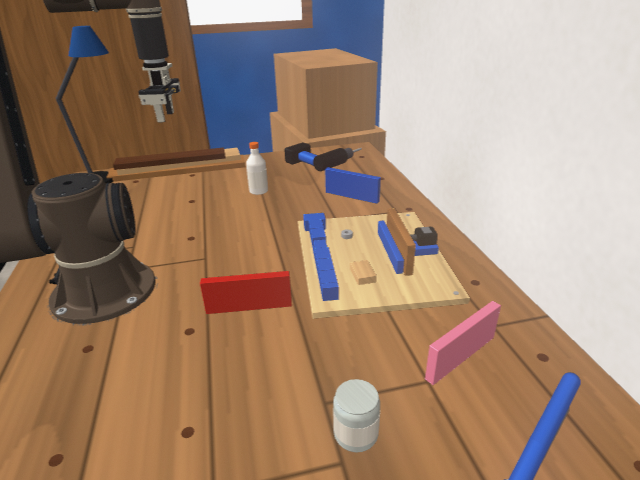

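The scene shows the jig's blue rail from (270,222) to the broad cap at (372,272). A notch may be near (320,252). Things that could be mistaken for the rail or cap:
- blue fence (293,298)
- loose blue board (415,358)
- clamp bracket (240,308)
- blue tool handles (95,185) and (590,412)

I choose the rail with the widened end at (372,272), which is on the plywood's robot side. Its cap is on the robot's left (+y). Next I'll check a crop and measure.

```bash
cat > h.py <<'E'
import numpy as np,cv2
def rays(m,uv,z):
    R,t=np.array(m["R"]),np.array(m["t"]);c=-R.T@t
    d=(R.T@np.linalg.inv(m["mtx"])@np.c_[uv,np.ones(len(uv))].T).T
    return c+d*((z-c[2])/d[:,2])[:,None]
def cloud(m,d):
    v,u=np.indices(d.shape);R,t=np.array(m["R"]),np.array(m["t"])
    P=np.stack([u,v,np.ones_like(u)],-1)@np.linalg.inv(m["mtx"]).T*d[...,None]
    return (P-t)@R
E
python3 - <<'E'
from h import *
out=[]
for n,(x0,y0,x1,y1) in dict(scene=(255,205,395,295),side=(290,205,350,305)).items():
    p=cv2.imread(f"pics/{n}0.png");m=np.load(f"{n}_m.npz");P=cloud(m,np.load(f"{n}_d.npy"))
    hsv=cv2.cvtColor(p,cv2.COLOR_BGR2HSV);b=cv2.inRange(hsv,(105,120,50),(130,255,255))>0
    box=np.zeros_like(b);box[y0:y1,x0:x1]=1
    s=b&box&(abs(P[...,2]-.054)<.006)
    q=P[s][:,:2].astype(np.float32);r=cv2.minAreaRect(q);print(n,s.sum(),r,P[s][:,2].mean());print(cv2.boxPoints(r))
    w=(b&box&(P[...,2]>.04)).sum();print(w)
    # plywood
    out.append(cv2.resize(p[y0:y1,x0:x1],None,fx=5,fy=5,interpolation=cv2.INTER_CUBIC))
cv2.imwrite("pics/c1.png",out[0])
cv2.imwrite("pics/c2.png",out[1])
E
```

```text
scene 1619 ((0.603435218334198, -0.029514744877815247), (0.3587847352027893, 0.203897163271904), 85.07356262207031) 0.05464691817272494
[[ 0.48645762 -0.1994894 ]
 [ 0.6896016  -0.2169994 ]
 [ 0.72041285  0.14045991]
 [ 0.51726884  0.1579699 ]]
1968
side 1070 ((0.5195213556289673, -0.022409304976463318), (0.3533329665660858, 0.05648086965084076), 81.3450698852539) 0.0543492421680518
[[ 0.46501717 -0.1928143 ]
 [ 0.5208549  -0.20131372]
 [ 0.5740255   0.1479957 ]
 [ 0.5181878   0.15649511]]
1150
```

View pics/c1.png

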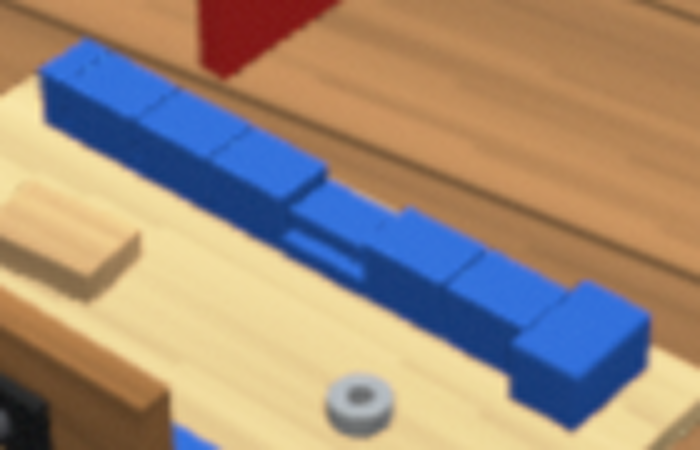

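View pics/c2.png

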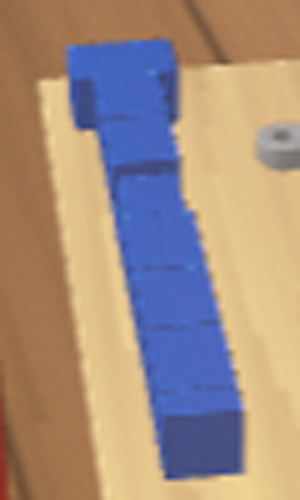

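The crops show the cap at the lower right of the scene crop, then the lead strip, one plain section, the sunken notch (crop ~(340,215), image ~(323,248)) and three plain sections. So the notch is section 2, which I'll now measure.

Run:
```python
from h import *
p=cv2.imread("pics/scene0.png");m=np.load("scene_m.npz")
c=lambda pts:np.array(pts)/5+[255-.4,205-.4]
names=["robotfarL cap corner","cap inner-left","cap in-right?","cap front","end robot","end back","j1 back","j1 rob","j2b","j2r","notch right back","notch right rob","notch left rob","jointA rob","jointA back"]
pts=[(582,281),(650,318),(574,380),(510,343),(92,40),(41,72),(135,121),(178,89),(209,159),(250,127),(285,204),(327,167),(403,208),(485,250),(446,290)]
X=rays(m,c(pts),.054)
for n,x in zip(names,X):print(n,x[:2].round(4))
cap=X[:4,:2].mean(0)
for n in("scene","side"):
    p=cv2.imread(f"pics/{n}0.png");m=np.load(f"{n}_m.npz");P=cloud(m,np.load(f"{n}_d.npy"))
    b=cv2.inRange(cv2.cvtColor(p,cv2.COLOR_BGR2HSV),(105,120,50),(130,255,255))>0
    f=lambda zl,zh:P[b&(P[...,2]>zl)&(P[...,2]<zh)&(P[...,0]<.6)&(P[...,0]>.42)&(abs(P[...,1])<.25)]
    q=f(.051,.058)
    for y in np.arange(-.2,.17,.02):
        w=q[(q[:,1]>=y)&(q[:,1]<y+.02)]
        if len(w):print(n,round(y+.01,3),len(w),w[:,0].min().round(4),w[:,0].max().round(4),w[:,2].mean().round(4))
    w=f(.045,.0505);print("low",len(w),np.percentile(w,[5,50,95],axis=0).round(3).tolist() if len(w) else "")
```

```text
robotfarL cap corner [0.5162 0.1175]
cap inner-left [0.5219 0.1572]
cap in-right? [0.5772 0.1492]
cap front [0.5715 0.1119]
end robot [ 0.4878 -0.1944]
end back [ 0.524  -0.1995]
j1 back [ 0.531  -0.1338]
j1 rob [ 0.4978 -0.1313]
j2b [ 0.5359 -0.0842]
j2r [ 0.5038 -0.082 ]
notch right back [ 0.5445 -0.0324]
notch right rob [ 0.5097 -0.0314]
notch left rob [0.5162 0.0174]
jointA rob [0.5216 0.0674]
jointA back [0.5561 0.0674]
scene -0.19 53 0.4895 0.5278 0.0552
scene -0.17 60 0.4886 0.5329 0.0551
scene -0.15 59 0.4943 0.5324 0.0552
scene -0.13 59 0.4988 0.5363 0.0552
scene -0.11 63 0.5013 0.5403 0.0551
scene -0.09 70 0.5042 0.5412 0.0551
scene -0.07 70 0.5054 0.5426 0.055
scene -0.05 70 0.5074 0.5464 0.0551
scene -0.03 42 0.5099 0.5445 0.0542
scene -0.01 24 0.5199 0.5458 0.0521
scene 0.01 29 0.5216 0.5513 0.0539
scene 0.03 68 0.5164 0.5533 0.0553
scene 0.05 84 0.5184 0.5566 0.0551
scene 0.07 82 0.5231 0.5601 0.0556
scene 0.09 79 0.5235 0.5621 0.0551
scene 0.11 98 0.5255 0.5761 0.0553
scene 0.13 140 0.5176 0.5774 0.0551
scene 0.15 109 0.5203 0.5787 0.0546
low 285 [[0.519, -0.163, 0.045], [0.54, -0.005, 0.048], [0.577, 0.152, 0.05]]
side -0.19 79 0.4889 0.5224 0.0546
side -0.17 80 0.4919 0.5262 0.0545
side -0.15 75 0.4934 0.5272 0.0549
side -0.13 69 0.4953 0.529 0.0548
side -0.11 74 0.4982 0.5325 0.0549
side -0.09 64 0.5004 0.5339 0.055
side -0.07 59 0.5033 0.5364 0.0549
side -0.05 61 0.5054 0.5377 0.0549
side -0.03 26 0.5088 0.5393 0.0542
side -0.01 1 0.5197 0.5197 0.0511
side 0.01 17 0.5154 0.5445 0.0537
side 0.03 51 0.5145 0.5471 0.0548
side 0.05 51 0.5163 0.5514 0.055
side 0.07 50 0.5193 0.5559 0.055
side 0.09 47 0.5212 0.5584 0.0552
side 0.11 51 0.5151 0.5688 0.0547
side 0.13 72 0.5143 0.5707 0.0549
side 0.15 43 0.5176 0.5695 0.0548
low 126 [[0.496, -0.146, 0.046], [0.524, 0.001, 0.049], [0.542, 0.117, 0.05]]
```

Run:
```python
from h import *
p=cv2.imread("pics/scene0.png");m=np.load("scene_m.npz");P=cloud(m,np.load("scene_d.npy"))
for n,(x0,y0,x1,y1) in dict(glue=(505,245,560,325),red=(285,160,350,220),tin=(170,152,206,196),board=(220,245,295,315)).items():
    q=P[y0:y1,x0:x1].reshape(-1,3);q=q[q[:,2]>.03];print(n,np.percentile(q,[2,98],axis=0).round(3).tolist())
```

```text
glue [[0.417, 0.439, 0.034], [0.458, 0.498, 0.172]]
red [[0.243, -0.173, 0.031], [0.428, -0.133, 0.091]]
tin [[0.387, -0.653, 0.032], [0.505, -0.484, 0.096]]
board [[0.595, -0.153, 0.032], [0.819, 0.034, 0.107]]
```

```bash
python3 -m crank '[[[0,0,0.05],[0,0,-8],-1],[[0.02,-0.03,0.02],[0,0,-8],-1],[[0.03,-0.035,0],[0,0,-8],-1],[[0.03,-0.035,0],[0,0,-8],-1]]'
```

```text
clock: 0.5
tool_pos: [0.2321, 0.5568, 0.2969]
orientation: [-180.0, 0.0, -45.3]
force: [0.4, 0.2, -0.9]
opening: 0.061
gripper_force: 0.0
```

```bash
python3 -m crank '[[[0.026,-0.035,0],[0,0,-4.3],-1],[[0.026,-0.035,0],[0,0,-4.3],-1],[[0.026,-0.035,0],[0,0,-4.3],-1],[[0.026,-0.035,0],[0,0,-4.3],-1],[[0.026,-0.035,0],[0,0,-4.3],-1],[[0.026,-0.035,0],[0,0,-4.3],-1],[[0.026,-0.035,0],[0,0,-4.3],-1],[[0.026,-0.035,0],[0,0,-4.3],-1],[[0.026,-0.035,0],[0,0,-4.3],-1],[[0.026,-0.035,0],[0,0,-4.3],-1],[[0.026,-0.035,0],[0,0,-4.3],-1],[[0.026,-0.035,0],[0,0,-4.3],-1]]'; python3 -m crank '[[[0,0,-0.04],[0,0,0],-1],[[0,0,-0.04],[0,0,0],-1],[[0,0,-0.04],[0,0,0],-1],[[0,0,0],[0,0,0],-1],[[0,0,0],[0,0,0],-1]]'
```

```text
clock: 1.7
tool_pos: [0.5444, 0.136, 0.2964]
orientation: [180.0, 0.0, -96.8]
force: [1.3, 0.2, 0.0]
opening: 0.0002
gripper_force: 0.0
clock: 2.2
tool_pos: [0.544, 0.1375, 0.1771]
orientation: [180.0, -0.1, -96.6]
force: [0.6, 0.1, 1.2]
opening: 0.0003
gripper_force: 0.0
```

```bash
python3 -m crank '[[[0.001,-0.002,-0.035],[0,0,0],-1],[[0,0,-0.035],[0,0,0],-1],[[0,0,-0.03],[0,0,0],-1],[[0,0,-0.01],[0,0,0],-1],[[0,0,0],[0,0,0],-1],[[0,0,0],[0,0,0],-1]]'
python3 - <<'E'
from plant import imaging
import cv2
a=imaging.snapshot("wrist")[0];b=imaging.snapshot("side")[0][120:360,200:520]
c=imaging.snapshot("scene")[0][150:390,220:540]
cv2.imwrite("pics/w1.png",cv2.hconcat([cv2.resize(a,(426,320)),cv2.resize(cv2.vconcat([b,c]),(320,480))[:320]])) if 0 else cv2.imwrite("pics/w1.png",cv2.vconcat([cv2.resize(a,(640,352))[:,:],cv2.hconcat([b,c])]))
E
```

```text
clock: 2.8
tool_pos: [0.5464, 0.1366, 0.0688]
orientation: [-179.8, 0.1, -96.5]
force: [0.6, 0.2, 0.3]
opening: 0.0006
gripper_force: 0.0
```

View pics/w1.png

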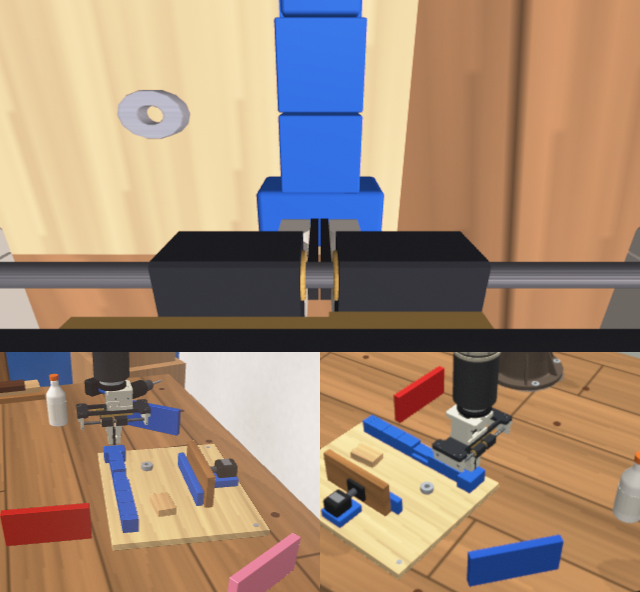

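The fingers are shut and centred over the cap, and the rail runs straight away from it (wrist view, columns 280–360). The notch edge is at the top of the view. I'll descend until contact.

```bash
python3 -m crank '[[[0,0,-0.005],[0,0,0],-1],[[0,0,-0.005],[0,0,0],-1],[[0,0,-0.002],[0,0,0],-1],[[0,0,0],[0,0,0],-1],[[0,0,0],[0,0,0],-1]]';python3 -m crank '[[[0,0,-0.002],[0,0,0],-1],[[0,0,0],[0,0,0],-1],[[0,0,0],[0,0,0],-1]]'
```

```text
clock: 3.45
tool_pos: [0.5446, 0.1356, 0.0544]
orientation: [180.0, -0.0, -96.6]
force: [-1.1, 0.2, -0.1]
opening: 0.0005
gripper_force: 0.4
clock: 3.75
tool_pos: [0.5447, 0.1356, 0.0542]
orientation: [-180.0, -0.0, -96.6]
force: [-8.2, 0.1, 18.4]
opening: 0.0008
gripper_force: 9.4
```

```bash
python3 -m crank '[[[0,0,0.001],[0,0,0],-1],[[0,0,0],[0,0,0],-1],[[-0.001,-0.01,0],[0,0,0],-1],[[-0.001,-0.01,0],[0,0,0],-1],[[-0.001,-0.01,0],[0,0,0],-1],[[-0.001,-0.01,0],[0,0,0],-1]]';python3 -m crank '[[[-0.001,-0.004,0],[0,0,0],-1],[[-0.001,-0.004,0],[0,0,0],-1],[[0,0,0],[0,0,0],-1]]'
```

```text
clock: 4.35
tool_pos: [0.5422, 0.0963, 0.0543]
orientation: [-179.8, 0.1, -96.6]
force: [0.5, 3.8, 5.8]
opening: 0.0004
gripper_force: 2.7
clock: 4.65
tool_pos: [0.5401, 0.0878, 0.0543]
orientation: [-179.9, 0.1, -96.6]
force: [1.2, 0.6, 5.8]
opening: 0.0004
gripper_force: 2.8
```

```bash
python3 -m crank '[[[-0.001,-0.01,0],[0,0,0],-1],[[-0.001,-0.01,0],[0,0,0],-1],[[-0.001,-0.01,0],[0,0,0],-1],[[-0.002,-0.01,0],[0,0,0],-1],[[-0.001,-0.01,0],[0,0,0],-1],[[-0.001,-0.01,0],[0,0,0],-1],[[0,0,0],[0,0,0],-1]]';python3 -m crank '[[[-0.001,-0.01,0],[0,0,0],-1],[[-0.001,-0.01,0],[0,0,0],-1],[[-0.001,-0.01,0],[0,0,0],-1],[[0,-0.005,0],[0,0,0],-1],[[0,0,0],[0,0,0],-1]]'
python3 - <<'E'
from plant import imaging
import cv2
a=imaging.snapshot("wrist")[0];b=imaging.snapshot("side")[0][180:320,260:460]
c=imaging.snapshot("scene")[0][190:330,240:440]
cv2.imwrite("pics/w2.png",cv2.vconcat([cv2.resize(a[:,:],(400,300)),b]) if 0 else cv2.hconcat([cv2.resize(a,(400,300)),cv2.resize(cv2.vconcat([b,c]),(400,560))[:300]]) if 0 else cv2.vconcat([cv2.resize(a,(400,300)),cv2.hconcat([b,c])]))
E
```

```text
clock: 5.35
tool_pos: [0.5329, 0.027, 0.0543]
orientation: [-179.9, 0.0, -96.6]
force: [1.9, -3.4, 6.3]
opening: 0.0004
gripper_force: 3.0
clock: 5.85
tool_pos: [0.5282, -0.0083, 0.0531]
orientation: [179.9, -0.0, -96.7]
force: [-0.5, 0.2, -0.4]
opening: 0.0001
gripper_force: 0.0
```

View pics/w2.png

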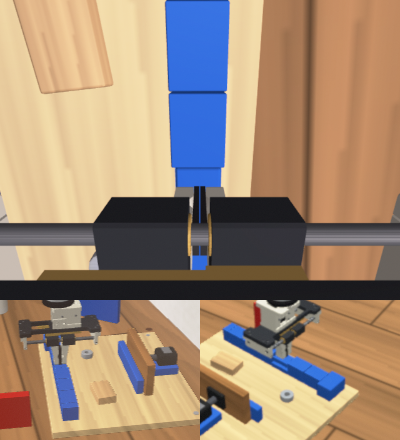

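At z 0.053 the contact force is gone, and the picture shows the tip inside the notch (wrist view, near edge of the next section at row ~167). I'll press now.

```bash
python3 -m crank '[[[0,0,-0.004],[0,0,0],-1],[[0,0,-0.002],[0,0,0],-1],[[0,0,-0.002],[0,0,0],-1],[[0,0,0],[0,0,0],-1]]';python3 -m crank '[[[0,0,-0.002],[0,0,0],-1],[[0,0,-0.002],[0,0,0],-1],[[0,0,-0.002],[0,0,0],-1],[[0,0,0],[0,0,0],-1],[[0,0,0],[0,0,0],-1]]'
```

```text
clock: 6.4
tool_pos: [0.5289, -0.007, 0.0456]
orientation: [-180.0, -0.0, -96.6]
force: [-0.7, 0.6, 3.7]
opening: 0.0004
gripper_force: 1.8
clock: 6.9
tool_pos: [0.529, -0.007, 0.0402]
orientation: [-180.0, -0.0, -96.5]
force: [-3.4, 1.4, 11.2]
opening: 0.0004
gripper_force: 5.3
```

```bash
python3 -m crank '[[[0,0,-0.001],[0,0,0],-1],[[0,0,-0.001],[0,0,0],-1],[[0,0,0],[0,0,0],-1],[[0,0,0],[0,0,0],-1],[[0,0,0],[0,0,0],-1]]'
```

```text
clock: 7.4
tool_pos: [0.5292, -0.0071, 0.04]
orientation: [-179.9, -0.0, -96.5]
force: [-10.4, 2.0, 31.0]
opening: 0.0003
gripper_force: 15.3
```

The plate is at its bottom stop: z 0.040 and 31 N with no further travel. I'll retreat straight up and look.

```bash
python3 -m crank '[[[0,0,0.003],[0,0,0],-1],[[0,0,0.01],[0,0,0],-1],[[0,0,0.03],[0,0,0],-1],[[0,0,0.04],[0,0,0],-1],[[0,0,0.04],[0,0,0],-1],[[0,0,0.04],[0,0,0],-1],[[0,0,0],[0,0,0],-1],[[0,0,0],[0,0,0],-1],[[0,0,0],[0,0,0],-1]]'
python3 - <<'E'
from plant import imaging
import cv2
b=imaging.snapshot("side")[0][200:310,290:470];c=imaging.snapshot("scene")[0][200:340,210:400]
o=cv2.imread("pics/scene0.png")[200:340,210:400]
cv2.imwrite("pics/w3.png",cv2.vconcat([cv2.resize(cv2.hconcat([o,c]),(760,280)),cv2.resize(b,(760,300))]))
E
```

```text
clock: 8.3
tool_pos: [0.528, -0.0074, 0.1996]
orientation: [179.9, -0.0, -96.6]
force: [0.2, 0.1, -0.1]
opening: 0.0004
gripper_force: 0.0
```

View pics/w3.png

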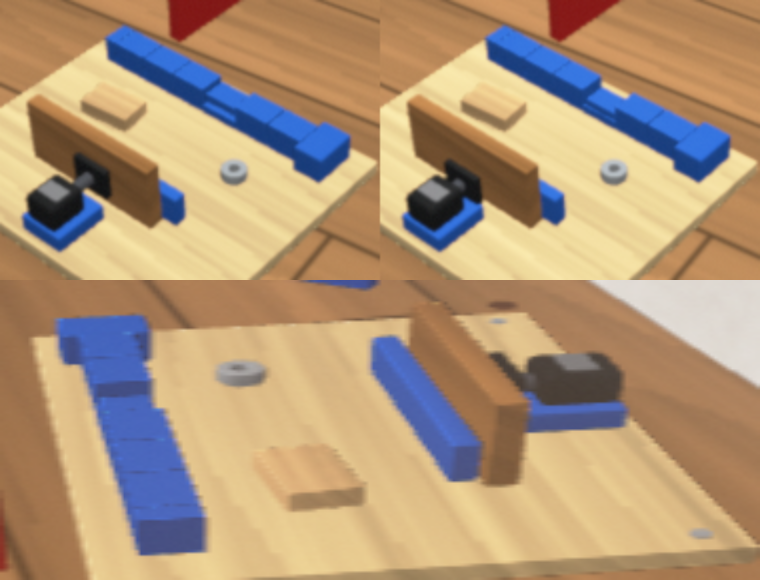

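In the "after" picture (top right) the plate sits lower and the black pad at (460,180) is back from the board. The board, collar and offcut haven't moved.

```bash
python3 -c "
from plant import close_job
print(close_job())"
```

```text
the job is handed in; nothing more can be done
None
```

The job is handed in: the release plate is pressed to its stop, the clamp pad is off the board, and the last pictures show the board still standing and the collar and offcut unmoved.

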